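Take the pile off the chopping board and put each thing in its place

TASK

Clear the chopping board on the hob: take the pile apart from the top, one thing at a time, and stand each thing upright in the middle of its own place on the worktop - the wooden stamp on the white saucer with the red rim, the green tin on the cork coaster, the dark strapped box in the wooden tray, lying lengthwise in it; the glass jar that now stands in the tray is in the way and belongs in the middle of the blue trivet. Set everything down softly without letting it fall, tip nothing over, and leave the ball of cord and the little stoneware bowl where they are.

Things in the scene. Friction and masses are not known exactly. Their poses are not given: they have to be found in the camera images.
- stamp: Turned wooden hand stamp, 28 x 28 mm and 62 mm high, with a narrow waist and a knob at the top, standing upright on the tin at the start. Origin at the centre of its underside, z up. About 40 g. It can be gripped from above round the knob, at any yaw, fingertips 15 mm or more above its underside
- tin: Round dark green tin, 66 mm across, 45 mm high, flat top; lid stays fast. Stands on the box at the start, the stamp on it. Origin at the centre of its underside, z up. About 150 g. Can be gripped across its 66 mm at any yaw
- box: Dark lidded box with a pale strap, 65 mm (its x) by 98 mm (its y), 66 mm high; lid stays shut. At the start it stands on a pale wooden chopping board (180 x 220 mm, top about 17 mm above the hob) at the bottom of the pile: box, tin, stamp. Origin at the centre of its underside, x across its short side (grip across this one), y along its length, z up. About 250 g
- jar: Small round glass jar with pebbles, glass lid and wire clips; the body is 60 mm across, total height 85 mm. It stands in the tray at the start. Origin at its underside; the centre line of the glass body lies 3 mm from the origin towards the jar's -x. z up. About 400 g. Can be gripped round the body at any yaw, at 20 to 60 mm height
- tray: Shallow wooden tray on the worktop, 96 mm (its x) by 130 mm (its y) outside, rim 14 mm high, walls and floor 4 mm thick; place of the box, whose y is to lie along the tray's y (either way round). Origin at the centre of its underside. Does not move. All four places lie on the white worktop (y below 0.12); over the back of it hangs a wall cabinet with its front at x = 0.61 (y below 0.15) and its underside 0.47 m up, to be kept clear of
- coaster: Round cork coaster, 90 mm across, 6 mm thick; place of the tin. Origin at the centre of its underside. Does not move
- trivet: Round blue ceramic trivet, 90 mm across, 8 mm thick; place of the jar. Origin at the centre of its underside. Does not move
- saucer: White flat-topped saucer with a thin red rim line, 90 mm across, top 7 mm above its underside; place of the stamp. Origin at the centre of its underside. Does not move
- cord_ball: Grey ball of wound cord, 70 mm across, 57 mm high, loose on the worktop behind the places; to be left alone. Origin at the centre of its underside
- pinch: Little grey-beige stoneware bowl, 70 mm across, 30 mm high, loose on the worktop behind the places; to be left alone. Origin at the centre of its underside

How it is judged:
By the outcome, as a careful person would: the job done as asked, in the order asked, and still so for the second after the job is handed in, with the robot touching nothing.
It also fails if it takes over 131 s, if anything falls off the work surface, if the arm or the gripper's body presses on something with over 40 N, if the wrist force passes 120 N, or if a joint passes its speed limit or range.

ROBOT

A 7-joint arm with a two-finger parallel gripper is mounted at the origin on a cart in front of the work surface, level with it; the furniture and walls round the work are solid. World frame = base frame: x ahead of the robot, y to its left, z up, the work surface at z = 0. Lengths are in m, angles in degrees, forces in N, time in s.
With the tool pointing down it reaches from about 0.425 to 0.8 m from the base axis. Payload 8.3 kg.
Tool frame: the origin (TCP) lies on the mounting face of the last link; the fingertips stand 173 mm ahead of it and the grasp point (between the pads) lies 155 mm ahead of it; z points along the fingers, y is the line along which they close (so a half turn about z gives the same grasp; the last joint's range is limited). The gripper opens to 85 mm and grips with 20 to 120 N. Pads are 22 mm wide; open, the fingers measure 114 mm over their backs; the gripper's body (76 mm by 85 mm) begins 54 mm behind the grasp point. The pads swing forward as they close: fully open they stand 13 mm farther back than shut.
Start: joints at [72.599, 21.967, 0.94, 78.501, -0.361, 79.538, -2.664], TCP at [0.149, -0.607, 0.405] pointing down, gripper open.
Joint ranges: [-169.22, 169.22], [-14.56, 117.87], [-87.37, 89.26], [10.42, 133.3], [-82.24, 262.24], [0.94, 117.77], [-172.7, 172.7]. Speed limits (degrees/s): [136.94, 136.94, 172.46, 172.46, 180, 180, 180].

INTERFACE

Orientations are given as a 3x3 rotation matrix whose columns are the frame's x, y, z axes.
In Python, from cell import r gives the robot as it stands.
- The arm moves only by the tool move_arm, never from a script. Its argument "moves" is a list of rows, each a list of 3 entries, a list of its own where there are three numbers: the shift along the tool's x, y, z in units of 50 mm (1.0 is 50 mm), then the turn about the tool's z in units of 10 degrees (1.0 is 10 degrees), then the opening, from 0 (shut) to 1 (fully open). A call has 1 to 20 rows; each row shifts and turns the commanded pose from where the row before left it, along the tool's axes as they then stand; what a row does not reach is not made up. A row lasts 1/8 s, in which the tool goes at most 62.5 mm and 10.7 degrees, less where a joint would pass 70% of its speed; a pose out of reach is approached as far as the arm can. A call is refused whole if a number of a shift passes 1 or a number of a turn 1, either way. A call with a gripper value outside its range is refused whole. The fingers move at their own pace and stop on an object; "grip_force" is the grip in N (left out, the last holds). Time passes only in rows, so rows that do not move let the fingers close. It gives the time, the measured TCP pose, the force, the opening and the grip force at its end, in the units of the state.
- r.read_state(): the state, without advancing time (a new reading comes with each control period).
- r.grab_frame(name): name is "scene" or "side" or "wrist"; returns a dict with "pixels" (420x560x3 uint8, red, green, blue), "range_z" (420x560 float32, m along the optical axis (not along the pixel's ray), 0 where there is no reading), "intrinsics" (3x3 intrinsics, pixels), "k1" (the pictures are not rectified: a ray, as slopes to the right and down, at radius r is drawn at 1 + k1 r^2 times it, then the intrinsics apply), "rvec" (rotation vector, rad) and "tvec" (3), from world to camera coordinates, as OpenCV has them. Camera axes: x right, y down, z forward; pixel columns grow to the right and rows downward; lengths in m; the calibration is good to about 2 mm. A picture is of the moment at which its call begins.
- r.hand_in(): hands the job in; it is judged then, once.
Trained networks look in a picture, given as the dict that the camera call returned (one of the last four; its "shot" number tells which), for a name from the list of things; names that differ only in an ending like _2 or _b are one class to them, and where a whole thing is asked for, a point or a joint stands for the part that bears it (a point fixed in the world has none). Each returns a list of dicts, best first, with "p" (0 to 1); they miss things now and then, are a little off and sometimes report something else, mostly with a low value. They report only what shows in the picture. A call takes as long as a camera call.
- r.find_in(picture, query): "at" ([column, row] in pixels, amid what is visible of it).
- r.silhouettes(picture, query): "pixels" (420x560 bool, what is visible of it) and "at" ([column, row] in pixels, amid what is visible of it).
The state is a dict: "t": time; "joint_pos": joint angles; "joint_vel": joint speeds; "joint_torque": joint torques, N m; "tcp_pos": TCP position; "eef_rot": TCP orientation; "wrist_force": force on the tool from outside, world axes, zero at the start; "ft_torque": the same for the moment, N m; "opening": finger opening in m; "grip_force": force on a finger pad.
Only numpy, scipy, OpenCV 4.12 (cv2) and the standard library are available. Lean on these libraries where they do the work, as an engineer would, in place of code of your own. Each camera call takes 0.05 s, during which the arm holds its last target. There are 200 camera calls.

## Working session

There is one attempt and no reset: what is moved stays moved. The work goes in short steps, Python scripts to look and compute and a tool call to move; the robot and the scene stay as the last step left them, time stands still between calls to the robot, and variables do not carry over. Pictures are saved under pics/ and viewed, at most 14 in all, crops included, and the job is handed in when it is done.

Besides the shell and the picture viewer there is one more tool, called after ">>>" as a command line: name --argument value ..., lists and objects as JSON in quotes. move_arm: Moves the arm, as the interface text tells. Its arguments: {"type":"object","properties":{"moves":{"type":"array"},"grip_force":{"type":"number"}},"required":["moves"]}

```bash
mkdir -p pics; ls
cat > h.py <<'E'
import numpy as np, cv2
from cell import r
def cloud(f):
    K=np.array(f["intrinsics"]);k1=f["k1"];z=f["range_z"]
    h,w=z.shape;u,v=np.meshgrid(np.arange(w),np.arange(h))
    pts=np.stack([u,v],-1).reshape(-1,1,2).astype(float)
    n=cv2.undistortPoints(pts,K,np.array([k1,0,0,0,0.])).reshape(h,w,2)
    P=np.concatenate([n*z[...,None],z[...,None]],-1)
    R,_=cv2.Rodrigues(np.array(f["rvec"],float));t=np.array(f["tvec"],float)
    W=(P-t.ravel())@R
    W[z<=0]=np.nan
    return W
def save(f,n): cv2.imwrite("pics/"+n,f["pixels"][...,::-1])
E
python3 - <<'E'
from h import *
s=r.read_state();print(s)
for c in ["scene","side","wrist"]:
    f=r.grab_frame(c);save(f,c+"0.png");W=cloud(f)
    R,_=cv2.Rodrigues(np.array(f["rvec"],float));print(c,"cam",-R.T@np.array(f["tvec"]).ravel(),R[2])
    for q in ["stamp","tin","box","jar","tray","coaster","trivet","saucer","cord_ball","pinch"]:
        for d in r.silhouettes(f,q)[:2]:
            m=d["pixels"];p=W[m];p=p[~np.isnan(p[:,0])]
            if len(p)<5: print(q,d["p"],d["at"],"nodepth");continue
            top=np.percentile(p[:,2],97);tp=p[p[:,2]>top-.008]
            rc=cv2.minAreaRect((tp[:,:2]*1000).astype(np.float32))
            print(q,round(d["p"],2),np.round(d["at"]),m.sum(),"top",round(top,3),"mid",np.round((np.percentile(tp,3,0)+np.percentile(tp,97,0))/2,3)[:2],"rect",np.round(rc[0]),np.round(rc[1]),round(rc[2]))
E
```

```text
pics
{'t': 0.0, 'joint_pos': array([72.59923382, 22.0146027 ,  0.93662151, 78.56320145, -0.36267257,
       79.53817497, -2.66251812]), 'joint_vel': array([ 0.0365528 , -0.05621254,  0.01621277,  0.05556908, -0.08539053,
        0.0581247 ,  0.10948226]), 'joint_torque': array([-3.03818151e-04, -6.27598858e+01,  8.44178572e-01, -3.71823585e+01,
        1.65925658e-02,  1.42193653e-02, -3.16793205e-05]), 'tcp_pos': array([ 0.14906715, -0.60678165,  0.40367042]), 'eef_rot': array([[ 9.71120321e-01,  2.38589820e-01, -4.68541302e-04],
       [ 2.38590280e-01, -9.71118423e-01,  1.92022547e-03],
       [ 3.13715737e-06, -1.97655937e-03, -9.99998047e-01]]), 'wrist_force': array([-0.15040451, -0.14048034, -0.75451211]), 'ft_torque': array([-0.0171335 , -0.0554501 ,  0.05767806]), 'grip_force': 0.0, 'opening': 0.08574849265980848}
scene cam [-0.09263184  0.35519893  0.97944802] [ 0.55127024 -0.32446697 -0.76864966]
stamp 0.56 [169. 267.] 209 top 0.191 mid [0.496 0.322] rect [497. 322.] [16. 19.] 46
box 0.78 [185. 298.] 906 top 0.087 mid [0.485 0.327] rect [489. 327.] [99. 62.] 76
jar 0.6 [362
[... 1301 characters left out ...]
r 0.63 [315. 192.] 710 top 0.085 mid [ 0.463 -0.224] rect [ 465. -225.] [65. 66.] 4
tray 0.82 [318. 212.] 604 top 0.014 mid [ 0.457 -0.227] rect [ 458. -226.] [ 96. 136.] 5
coaster 0.94 [291. 260.] 684 top 0.01 mid [0.483 0.042] rect [482.  42.] [89. 90.] 34
trivet 0.77 [329. 176.] 168 top 0.01 mid [ 0.448 -0.382] rect [ 442. -388.] [57. 85.] 53
saucer 0.92 [298. 229.] 517 top 0.009 mid [ 0.491 -0.097] rect [491. -98.] [87. 89.] 9
cord_ball 0.95 [247. 229.] 465 top 0.055 mid [ 0.636 -0.034] rect [637. -33.] [46. 43.] 80
pinch 0.51 [262. 177.] 291 top 0.028 mid [ 0.625 -0.321] rect [ 625. -322.] [64. 77.] 12
wrist cam [ 0.22564419 -0.58855902  0.37460216] [-0.30069211 -0.07405721 -0.95084162]
```

View pictures.

View pics/scene0.png

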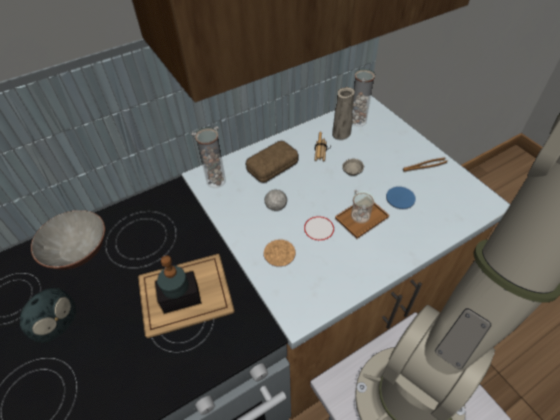

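View pics/side0.png

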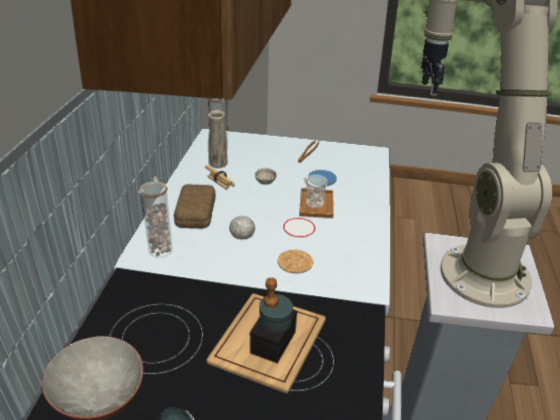

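>>> move_arm --moves '[[[0.4, -0.3, 0], 0, 1], [[0.8, -0.6, 0], 0, 1], [[0.8, -0.6, 0], 0, 1], [[0.8, -0.6, 0], 0, 1], [[0.8, -0.6, 0], 0, 1], [[0.8, -0.6, 0], 0, 1], [[0.8, -0.6, 0], 0, 1], [[0.8, -0.6, 0], 0, 1], [[0.8, -0.6, 0], 0, 1], [[0.7, -0.5, 0], 0, 1], [[0.4, -0.25, 0], 0, 1], [[0, 0, 0], 0, 1], [[0, 0, 0], 0, 1]]'

```text
t: 3.28
tcp_pos: [0.4624, -0.2296, 0.4047]
eef_rot: [[0.971, 0.237, -0.0], [0.237, -0.971, -0.0], [-0.0, 0.0, -1.0]]
wrist_force: [-0.1, -0.4, -0.9]
opening: 0.0853
grip_force: 0.0
```

```bash
cat >> h.py <<'E'
def look(c,qs,name=None,band=.008):
    f=r.grab_frame(c);W=cloud(f)
    if name: save(f,name)
    for q in qs:
        for d in r.silhouettes(f,q)[:1]:
            m=d["pixels"];p=W[m];p=p[~np.isnan(p[:,0])]
            if len(p)<5: print(q,d["p"],d["at"],"nodepth");continue
            top=np.percentile(p[:,2],97);tp=p[p[:,2]>top-band]
            rc=cv2.minAreaRect((tp[:,:2]*1000).astype(np.float32))
            print(c,q,round(d["p"],2),np.round(d["at"]),m.sum(),"top",round(top,3),"mid",np.round((np.percentile(tp,2,0)+np.percentile(tp,98,0))/2,4)[:2],"rect",np.round(rc[0],1),np.round(rc[1]),round(rc[2],1))
    return f,W
def st():
    s=r.read_state();R=np.array(s["eef_rot"]);p=np.array(s["tcp_pos"])
    print("t",round(s["t"],2),"tcp",np.round(p,4),"yaw",round(np.degrees(np.arctan2(R[1,0],R[0,0])),2),"tilt",np.round(R[:,2],3),"F",np.round(s["wrist_force"],1),"open",round(s["opening"],4),"grip",round(s["grip_force"],1),"j",np.round(s["joint_pos"]))
    return p,R
def go(x,y,z=None,yaw=None):
    "shift in tool units to TCP target (first at present yaw), and turn units"
    p,R=st();d=np.array([x,y,p[2] if z is None else z])-p
    print("shift units",np.round(R.T@d/.05,2))
    if yaw is not None:
        a=-(yaw-np.degrees(np.arctan2(R[1,0],R[0,0])));print("turn units",round(((a+180)%360-180)/10,2))
        c,s=np.cos(np.radians(yaw)),np.sin(np.radians(yaw))
        R2=np.array([[c,s,0],[s,-c,0],[0,0,-1]]);print("shift units after turn",np.round(R2.T@d/.05,2))
E
python3 - <<'E'
from h import *
f,W=look("wrist",["jar","tray","trivet","pinch"],"w1.png")
# jar body slice
m=r.silhouettes(f,"jar")[0]["pixels"];p=W[m]
for a,b in [(.02,.04),(.04,.06),(.06,.075),(.075,.1)]:
    q=p[(p[:,2]>a)&(p[:,2]<b)]
    if len(q)>10: print(a,b,len(q),np.round(np.percentile(q,[1,50,99],0)[:,:2],4).tolist())
go(.463,-.228)
E
```

```text
wrist jar 0.56 [277. 186.] 3776 top 0.087 mid [ 0.4656 -0.2303] rect [ 467.8 -230.1] [68. 61.] 10.7
wrist tray 0.63 [284. 152.] 5700 top 0.015 mid [ 0.4588 -0.232 ] rect [ 458.2 -232.4] [ 96. 130.] 5.3
wrist trivet 0.76 [394. 208.] 4175 top 0.01 mid [ 0.4564 -0.3793] rect [ 455.5 -380.3] [89. 88.] 41.9
wrist pinch 0.56 [414.  39.] 4378 top 0.03 mid [ 0.6257 -0.3258] rect [ 625.7 -326. ] [67. 71.] 14.7
0.02 0.04 81 [[0.4726, -0.2468], [0.4885, -0.2188], [0.4916, -0.2032]]
0.04 0.06 92 [[0.4741, -0.2473], [0.4887, -0.2181], [0.4916, -0.2038]]
0.075 0.1 3514 [[0.4347, -0.2591], [0.4649, -0.2292], [0.4982, -0.2018]]
t 3.58 tcp [ 0.4625 -0.2293  0.4048] yaw 13.73 tilt [ 0. -0. -1.] F [-0.7 -0.8 -0.1] open 0.0858 grip 0.0 j [ 39.  10. -19.  95.   3.  76. -56.]
shift units [ 0.02 -0.02 -0.  ]
```

View pics/w1.png

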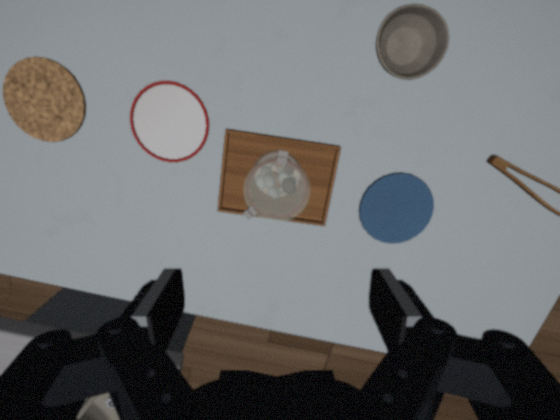

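>>> move_arm --moves '[[[0, 0, 0.3], 0.8, 1], [[0, 0, 0.5], 0.9, 1], [[0, 0, 0.6], 0.8, 1], [[0.02, 0.02, 0.6], 0, 1], [[0, 0, 0.6], 0, 1], [[0, 0, 0.5], 0, 1], [[0, 0, 0.4], 0, 1], [[0, 0, 0.3], 0, 1], [[0, 0, 0.24], 0, 1], [[0, 0, 0], 0, 1], [[0, 0, 0], 0, 1]]'

```text
t: 4.95
tcp_pos: [0.464, -0.23, 0.2033]
eef_rot: [[0.981, -0.194, 0.001], [-0.194, -0.981, -0.0], [0.001, 0.0, -1.0]]
wrist_force: [-0.1, -0.3, 0.7]
opening: 0.0854
grip_force: 0.0
```

Run:
```python
from h import *
st();f=r.grab_frame("wrist");save(f,"w2.png")
```

```text
t 4.95 tcp [ 0.464  -0.23    0.2033] yaw -11.2 tilt [ 0.001 -0.    -1.   ] F [-0.1 -0.3  0.7] open 0.0854 grip 0.0 j [ 36.  21. -16. 108.   7.  52. -84.]
```

View pics/w2.png

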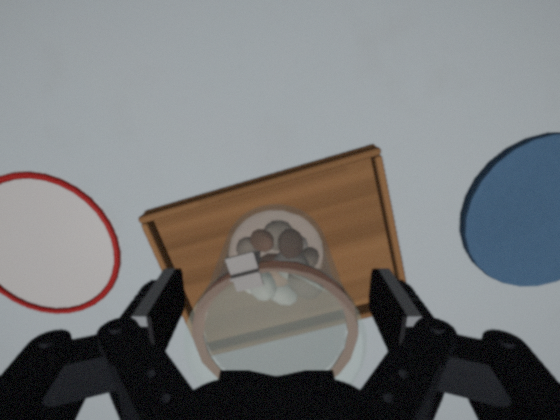

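>>> move_arm --moves '[[[0, 0, 0], 0, 0.8], [[0, 0, 0], 0, 0.7], [[0, 0, 0], 0, 0.6], [[0, 0, 0], 0, 0.5], [[0, 0, 0], 0, 0.5], [[0, 0, 0], 0, 0.5], [[0, 0, 0], 0, 0.5]]' --grip_force 40

```text
t: 5.88
tcp_pos: [0.464, -0.2297, 0.2034]
eef_rot: [[0.981, -0.194, 0.001], [-0.194, -0.981, -0.0], [0.001, 0.0, -1.0]]
wrist_force: [-0.7, 0.7, 6.3]
opening: 0.0586
grip_force: 43.2
```

Run:
```python
from h import *
st()
```

```text
t 5.88 tcp [ 0.464  -0.2297  0.2034] yaw -11.19 tilt [ 0.001 -0.    -1.   ] F [-0.7  0.7  6.3] open 0.0586 grip 43.2 j [ 36.  21. -16. 108.   7.  52. -84.]
```

>>> move_arm --moves '[[[0, 0, -0.1], 0, 0.5], [[0, 0, -0.2], 0, 0.5], [[0, 0, -0.4], 0, 0.5], [[0, 0, -0.3], 0, 0.5], [[0.03, 0.2, 0], 0, 0.5], [[0.05, 0.35, 0], 0, 0.5], [[0.07, 0.5, 0], 0, 0.5], [[0.07, 0.5, 0], 0, 0.5], [[0.07, 0.5, 0], 0, 0.5], [[0.06, 0.4, 0], 0, 0.5], [[0.05, 0.32, 0], 0, 0.5], [[0.03, 0.2, 0], 0, 0.5], [[0, 0, 0], 0, 0.5], [[0, 0, 0], 0, 0.5], [[0, 0, 0], 0, 0.5]]'

```text
t: 7.75
tcp_pos: [0.4563, -0.3788, 0.2528]
eef_rot: [[0.981, -0.193, 0.0], [-0.193, -0.981, 0.0], [0.0, -0.0, -1.0]]
wrist_force: [-0.7, -0.6, -3.2]
opening: 0.0587
grip_force: 43.9
```

Run:
```python
from h import *
st()
f,W=look("wrist",["jar","trivet"],"w3.png")
look("scene",["jar","trivet"]);f,W=look("side",["jar"],"s3.png")
```

```text
t 7.75 tcp [ 0.4563 -0.3788  0.2528] yaw -11.13 tilt [ 0.  0. -1.] F [-0.7 -0.6 -3.2] open 0.0587 grip 43.9 j [ 46.  25. -12.  94.   6.  61. -69.]
wrist trivet 0.75 [280. 193.] 6088 top 0.01 mid [ 0.4689 -0.3808] rect [ 468.3 -383.5] [90. 64.] 76.2
scene jar 0.87 [409. 178.] 427 top 0.138 mid [ 0.4424 -0.3782] rect [ 441.8 -380.4] [34. 56.] 15.3
scene trivet 0.86 [402. 201.] 498 top 0.014 mid [ 0.4553 -0.378 ] rect [ 452.4 -375.6] [89. 79.] 38.3
side jar 0.66 [328. 158.] 335 top 0.135 mid [ 0.4367 -0.3701] rect [ 434.9 -371. ] [69. 23.] 82.6
```

View pics/w3.png

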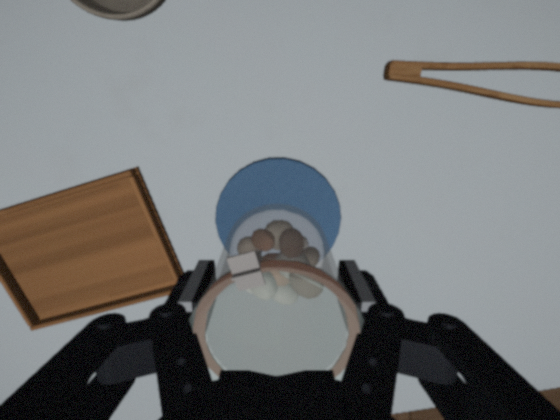

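>>> move_arm --moves '[[[0, 0.02, 0.2], 0, 0.5], [[0, 0, 0.3], 0, 0.5], [[0, 0, 0.2], 0, 0.5], [[0, 0, 0.1], 0, 0.5], [[0, 0, 0.06], 0, 0.5], [[0, 0, 0.02], 0, 0.5], [[0, 0, 0.01], 0, 0.5], [[0, 0, 0], 0, 0.5]]'

```text
t: 9.15
tcp_pos: [0.4558, -0.3807, 0.2085]
eef_rot: [[0.981, -0.194, 0.0], [-0.194, -0.981, -0.0], [0.0, 0.0, -1.0]]
wrist_force: [0.4, 0.4, -3.8]
opening: 0.059
grip_force: 43.9
```

Run:
```python
from h import *
st()
```

```text
t 9.15 tcp [ 0.4558 -0.3807  0.2085] yaw -11.2 tilt [ 0. -0. -1.] F [ 0.4  0.4 -3.8] open 0.059 grip 43.9 j [ 46.  28. -12.  96.   7.  56. -69.]
```

>>> move_arm --moves '[[[0, 0, 0.01], 0, 0.5], [[0, 0, 0.01], 0, 0.5], [[0, 0, 0.01], 0, 0.5], [[0, 0, 0], 0, 0.5]]'

```text
t: 9.65
tcp_pos: [0.4558, -0.3807, 0.2074]
eef_rot: [[0.981, -0.194, 0.0], [-0.194, -0.981, -0.0], [0.0, 0.0, -1.0]]
wrist_force: [-3.0, 2.8, 5.7]
opening: 0.0586
grip_force: 44.2
```

>>> move_arm --moves '[[[0, 0, 0], 0, 0.72], [[0, 0, 0], 0, 0.8], [[0, 0, 0], 0, 0.9], [[0, 0, 0], 0, 1], [[0, 0, 0], 0, 1], [[0, 0, -0.2], 0, 1], [[0, 0, -0.5], 0, 1], [[0, 0, -0.8], 0, 1], [[0, 0, -1], 0, 1], [[0, 0, -1], 0, 1], [[0, 0, -0.6], 0, 1], [[0, 0, 0], 0, 1]]'

```text
t: 11.15
tcp_pos: [0.4561, -0.3808, 0.4158]
eef_rot: [[0.981, -0.194, 0.005], [-0.194, -0.981, -0.004], [0.006, 0.003, -1.0]]
wrist_force: [0.3, -0.3, -0.9]
opening: 0.085
grip_force: 0.0
```

Run:
```python
from h import *
look("wrist",["jar","trivet","tray"]);look("scene",["jar","trivet"]);
go(.495,.325,.42,75)
```

```text
wrist jar 0.71 [274. 189.] 3676 top 0.091 mid [ 0.4572 -0.3816] rect [ 458.6 -380.9] [69. 62.] 11.9
wrist trivet 0.83 [270. 153.] 1622 top 0.011 mid [ 0.4706 -0.381 ] rect [ 470.  -383.3] [89. 59.] 80.6
wrist tray 0.59 [154. 195.] 8448 top 0.015 mid [ 0.459  -0.2333] rect [ 458.3 -232.5] [ 96. 130.] 5.1
scene jar 0.72 [404. 184.] 638 top 0.093 mid [ 0.4573 -0.3806] rect [ 453.3 -377.4] [64. 67.] 41.4
scene trivet 0.77 [401. 206.] 269 top 0.013 mid [ 0.4544 -0.3753] rect [ 450.2 -371.5] [88. 69.] 33.5
t 11.5 tcp [ 0.4556 -0.3806  0.4106] yaw -11.2 tilt [-0.002  0.001 -1.   ] F [0.4 0.2 0.7] open 0.0857 grip 0.0 j [ 46.  19. -12.  83.   4.  79. -67.]
shift units [ -1.97 -14.    -0.17]
turn units -8.62
shift units after turn [13.83 -2.89 -0.19]
```

>>> move_arm --moves '[[[0, 0, -0.1], -0.8, 1], [[0, 0, -0.1], -1, 1], [[0, 0, -0.1], -1, 1], [[0, 0, -0.1], -1, 1], [[0, 0, 0], -1, 1], [[0, 0, 0], -1, 1], [[0, 0, 0], -1, 1], [[0, 0, 0], -1, 1], [[0, 0, 0], -0.82, 1], [[0.4, -0.1, 0], 0, 1], [[0.9, -0.2, 0], 0, 1], [[1, -0.2, 0], 0, 1], [[1, -0.2, 0], 0, 1], [[1, -0.2, 0], 0, 1], [[1, -0.2, 0], 0, 1], [[1, -0.2, 0], 0, 1], [[1, -0.2, 0], 0, 1], [[0.9, -0.2, 0], 0, 1], [[0.5, -0.1, 0], 0, 1], [[0, 0, 0], 0, 1]]'

```text
t: 14.0
tcp_pos: [0.4802, 0.0664, 0.4317]
eef_rot: [[0.256, 0.967, -0.0], [0.967, -0.256, 0.0], [0.0, -0.0, -1.0]]
wrist_force: [-0.1, -0.2, 0.3]
opening: 0.0852
grip_force: 0.0
```

Run:
```python
from h import *
go(.495,.325,.42,75)
```

```text
t 14.0 tcp [0.4802 0.0664 0.4317] yaw 75.15 tilt [-0.  0. -1.] F [-0.1 -0.2  0.3] open 0.0852 grip 0.0 j [ 29.   7. -44.  96.   5.  79. -31.]
shift units [ 5.07 -1.04  0.24]
turn units 0.01
shift units after turn [ 5.07 -1.05  0.23]
```

>>> move_arm --moves '[[[0.5, -0.1, 0], 0, 1], [[0.8, -0.2, 0], 0, 1], [[1, -0.2, 0], 0, 1], [[1, -0.2, 0], 0, 1], [[0.9, -0.2, 0], 0, 1], [[0.6, -0.1, 0], 0, 1], [[0.27, -0.05, 0], 0, 1], [[0, 0, 0], 0, 1], [[0, 0, 0], 0, 1]]'

```text
t: 15.12
tcp_pos: [0.4968, 0.3197, 0.4317]
eef_rot: [[0.261, 0.965, 0.0], [0.965, -0.261, -0.001], [-0.001, 0.001, -1.0]]
wrist_force: [0.3, 0.1, -0.3]
opening: 0.0855
grip_force: 0.0
```

Run:
```python
from h import *
f,W=look("wrist",["stamp","tin","box"],"w4.png")
go(.495,.325,.42,75)
```

```text
wrist stamp 0.86 [275. 202.] 1449 top 0.189 mid [0.4971 0.3236] rect [497.1 323.4] [21. 21.] 17.7
wrist tin 0.65 [256. 180.] 3246 top 0.13 mid [0.4859 0.3311] rect [485.2 330.3] [65. 62.] 14.8
wrist box 0.57 [272. 143.] 2005 top 0.085 mid [0.494  0.3279] rect [488.6 326.9] [98. 64.] 75.9
t 15.32 tcp [0.4967 0.3202 0.432 ] yaw 74.89 tilt [ 0.001 -0.    -1.   ] F [0.1 0.2 0.8] open 0.0854 grip 0.0 j [ -0.  24. -49.  80.  18.  84. -64.]
shift units [ 0.08 -0.06  0.24]
turn units -0.01
shift units after turn [ 0.08 -0.06  0.24]
```

View pics/w4.png

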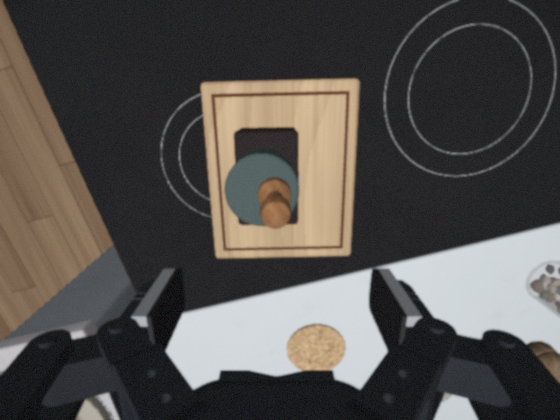

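Run:
```python
from h import *
for c in ["side","scene"]:
    f=r.grab_frame(c);W=cloud(f);d=r.silhouettes(f,"stamp")
    if not d: continue
    p=W[d[0]["pixels"]]
    for z in np.arange(.13,.195,.006):
        q=p[(p[:,2]>=z)&(p[:,2]<z+.006)]
        if len(q): print(c,round(z,3),len(q),np.round(np.ptp(q,0)*1000),np.round(q.mean(0),3))
go(.497,.3235,.330,75)
```

```text
side 0.13 28 [25. 12.  5.] [0.495 0.338 0.132]
side 0.136 68 [27. 25.  6.] [0.495 0.334 0.139]
side 0.142 42 [21. 21.  5.] [0.495 0.332 0.144]
side 0.148 15 [11. 10.  5.] [0.494 0.331 0.15 ]
side 0.154 20 [11. 10.  5.] [0.495 0.331 0.157]
side 0.16 11 [11.  5.  5.] [0.495 0.331 0.162]
side 0.166 11 [11.  4.  6.] [0.495 0.334 0.169]
side 0.172 24 [19.  8.  5.] [0.495 0.334 0.175]
side 0.178 30 [21. 13.  6.] [0.495 0.333 0.181]
side 0.184 60 [19. 19.  6.] [0.496 0.329 0.187]
side 0.19 2 [4. 3. 2.] [0.494 0.328 0.191]
scene 0.13 3 [2. 8. 1.] [0.486 0.322 0.134]
scene 0.136 24 [23. 23.  6.] [0.49  0.322 0.14 ]
scene 0.142 47 [25. 23.  5.] [0.494 0.324 0.145]
scene 0.148 12 [ 5. 13.  5.] [0.494 0.324 0.15 ]
scene 0.154 8 [ 4. 10.  4.] [0.494 0.323 0.157]
scene 0.16 7 [ 6. 11.  5.] [0.495 0.323 0.162]
scene 0.166 5 [5. 9. 6.] [0.493 0.325 0.168]
scene 0.172 10 [ 9. 21.  5.] [0.492 0.323 0.176]
scene 0.178 22 [25. 21.  6.] [0.492 0.322 0.182]
scene 0.184 53 [21. 20.  5.] [0.497 0.322 0.188]
scene 0.19 9 [12.  8.  2.] [0.498 0.322 0.191]
t 15.53 tcp [0.4964 0.3209 0.4318] yaw 74.97 tilt [ 0. -0. -1.] F [-0.8 -0.6  0.3] open 0.0853 grip 0.0 j [ -0.  24. -49.  80.  18.  84. -64.]
shift units [ 0.05 -0.    2.04]
turn units -0.0
shift units after turn [ 0.05 -0.    2.04]
```

>>> move_arm --moves '[[[0.08, 0, 0.3], 0, 1], [[0, 0, 0.5], 0, 1], [[0, 0, 0.5], 0, 1], [[0, 0, 0.4], 0, 0.9], [[0, 0, 0.24], 0, 0.7], [[0, 0, 0], 0, 0.5], [[0, 0, 0], 0, 0.4], [[0, 0, 0], 0, 0.35], [[0, 0, 0], 0, 0.3], [[0, 0, 0], 0, 0.3]]' --grip_force 25

```text
t: 16.77
tcp_pos: [0.4974, 0.3251, 0.335]
eef_rot: [[0.259, 0.966, 0.0], [0.966, -0.259, 0.0], [0.0, 0.0, -1.0]]
wrist_force: [0.4, -0.5, 0.4]
opening: 0.0255
grip_force: 0.0
```

Run:
```python
from h import *
st();f=r.grab_frame("wrist");save(f,"w5.png")
```

```text
t 16.77 tcp [0.4974 0.3251 0.335 ] yaw 74.99 tilt [ 0.  0. -1.] F [ 0.4 -0.5  0.4] open 0.0255 grip 0.0 j [ -1.  28. -48.  88.  21.  74. -67.]
```

View pics/w5.png

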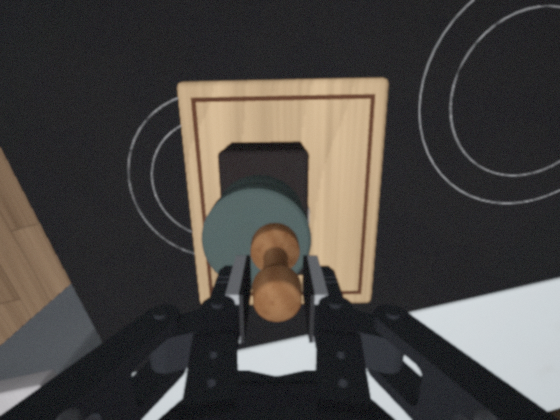

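>>> move_arm --moves '[[[0, 0, 0], 0, 0.25], [[0, 0, 0], 0, 0.2], [[0, 0, 0], 0, 0.15], [[0, 0, 0], 0, 0.15], [[0, 0, 0], 0, 0.15], [[0, 0, -0.1], 0, 0.15], [[0, 0, -0.2], 0, 0.15], [[0, 0, -0.4], 0, 0.15], [[0, 0, -0.6], 0, 0.15], [[0, 0, -0.2], 0, 0.15], [[0, 0, 0], 0, 0.15]]' --grip_force 25

```text
t: 18.2
tcp_pos: [0.4974, 0.3252, 0.4101]
eef_rot: [[0.259, 0.966, 0.001], [0.966, -0.259, 0.001], [0.001, 0.001, -1.0]]
wrist_force: [0.2, 0.4, -0.8]
opening: 0.0219
grip_force: 24.4
```

Run:
```python
from h import *
look("scene",["stamp","tin"]);look("side",["stamp","tin"]);look("wrist",["tin","box"])
go(.4925,-.1,.41,75)
```

```text
scene stamp 0.54 [164. 255.] 96 top 0.224 mid [0.4893 0.3256] rect [492.8 325.4] [23. 18.] 64.2
scene tin 0.55 [173. 282.] 839 top 0.132 mid [0.4867 0.3276] rect [487.4 327.7] [65. 66.] 49.3
side stamp 0.87 [272. 266.] 312 top 0.262 mid [0.4984 0.3278] rect [499.7 327.6] [14. 19.] 10.6
side tin 0.79 [275. 313.] 1049 top 0.13 mid [0.4846 0.3335] rect [484.6 332.9] [65. 65.] 86.5
wrist tin 0.71 [260. 199.] 4896 top 0.13 mid [0.4857 0.3328] rect [485.3 331.3] [66. 60.] 1.8
wrist box 0.66 [271. 150.] 2190 top 0.085 mid [0.4967 0.3304] rect [489.6 327.9] [96. 64.] 76.9
t 18.65 tcp [0.4973 0.3251 0.4094] yaw 75.0 tilt [-0.001 -0.    -1.   ] F [ 0.4 -0.1 -0.9] open 0.0218 grip 24.4 j [ -1.  25. -49.  81.  19.  82. -65.]
shift units [-8.24  2.11 -0.01]
turn units 0.0
shift units after turn [-8.24  2.11 -0.01]
```

>>> move_arm --moves '[[[-0.3, 0.08, 0], 0, 0.15], [[-0.5, 0.13, 0], 0, 0.15], [[-0.8, 0.2, 0], 0, 0.15], [[-0.9, 0.23, 0], 0, 0.15], [[-0.9, 0.23, 0], 0, 0.15], [[-0.9, 0.23, 0], 0, 0.15], [[-0.9, 0.23, 0], 0, 0.15], [[-0.9, 0.23, 0], 0, 0.15], [[-0.8, 0.2, 0], 0, 0.15], [[-0.6, 0.16, 0], 0, 0.15], [[-0.4, 0.1, 0], 0, 0.15], [[-0.3, 0.08, 0], 0, 0.15], [[0, 0, 0], 0, 0.15], [[0, 0, 0], 0, 0.15]]'

```text
t: 20.4
tcp_pos: [0.4926, -0.0971, 0.4098]
eef_rot: [[0.258, 0.966, 0.0], [0.966, -0.258, 0.0], [0.0, 0.0, -1.0]]
wrist_force: [-0.3, 0.8, 0.0]
opening: 0.0215
grip_force: 24.4
```

Run:
```python
from h import *
f,W=look("wrist",["stamp","saucer","coaster"],"w6.png");look("scene",["stamp","saucer"])
go(.4925,-.1,.214,75)
```

```text
wrist stamp 0.73 [277. 270.] 4147 top 0.264 mid [ 0.4925 -0.098 ] rect [492.3 -98.6] [21. 21.] 77.0
wrist saucer 0.69 [277. 178.] 4442 top 0.01 mid [ 0.4918 -0.1011] rect [ 491.6 -101.9] [88. 88.] 47.6
wrist coaster 0.72 [236.  56.] 5962 top 0.008 mid [0.4829 0.0382] rect [482.8  38.7] [88. 88.] 75.1
scene stamp 0.41 [321. 180.] 101 top 0.257 mid [ 0.4941 -0.0897] rect [494.3 -89.1] [2. 7.] 58.8
scene saucer 0.62 [318. 228.] 591 top 0.013 mid [ 0.4919 -0.1012] rect [ 492.2 -101.2] [84. 88.] 56.6
t 20.75 tcp [ 0.4927 -0.0977  0.4098] yaw 75.04 tilt [ 0.  0. -1.] F [ 0.6 -0.7  0. ] open 0.0218 grip 24.4 j [ 43.  10. -40.  95.   6.  77. -13.]
shift units [-0.05  0.01  3.92]
turn units 0.0
shift units after turn [-0.05  0.01  3.92]
```

View pics/w6.png

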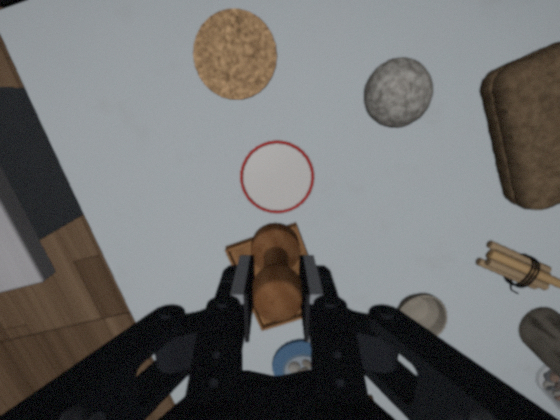

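>>> move_arm --moves '[[[-0.06, 0, 0.3], 0, 0.15], [[0, 0, 0.5], 0, 0.15], [[0, 0, 0.6], 0, 0.15], [[0, 0, 0.7], 0, 0.15], [[0, 0, 0.6], 0, 0.15], [[0, 0, 0.5], 0, 0.15], [[0, 0, 0.3], 0, 0.15], [[0, 0, 0.2], 0, 0.15], [[0, 0, 0.1], 0, 0.15], [[0, 0, 0.04], 0, 0.15], [[0, 0, 0], 0, 0.15], [[0, 0, 0], 0, 0.15]]'

```text
t: 22.25
tcp_pos: [0.4921, -0.101, 0.2182]
eef_rot: [[0.259, 0.966, 0.001], [0.966, -0.259, -0.0], [-0.0, 0.001, -1.0]]
wrist_force: [-0.4, -0.5, -1.2]
opening: 0.0216
grip_force: 24.4
```

>>> move_arm --moves '[[[0, 0, 0.02], 0, 0.15], [[0, 0, 0.01], 0, 0.15], [[0, 0, 0.01], 0, 0.15], [[0, 0, 0], 0, 0.15]]'

```text
t: 22.75
tcp_pos: [0.4919, -0.101, 0.2157]
eef_rot: [[0.259, 0.966, -0.0], [0.966, -0.259, 0.0], [0.0, -0.0, -1.0]]
wrist_force: [0.3, -0.1, -0.2]
opening: 0.022
grip_force: 24.4
```

>>> move_arm --moves '[[[0, 0, 0.01], 0, 0.15], [[0, 0, 0.01], 0, 0.15], [[0, 0, 0.01], 0, 0.15], [[0, 0, 0], 0, 0.15]]'

```text
t: 23.25
tcp_pos: [0.4919, -0.101, 0.2142]
eef_rot: [[0.259, 0.966, 0.0], [0.966, -0.259, 0.0], [0.0, -0.0, -1.0]]
wrist_force: [-0.1, 0.0, 0.3]
opening: 0.0222
grip_force: 24.5
```

Run:
```python
from h import *
st()
```

```text
t 23.25 tcp [ 0.4919 -0.101   0.2142] yaw 75.0 tilt [ 0.  0. -1.] F [-0.1  0.   0.3] open 0.0222 grip 24.5 j [ 39.  22. -37. 109.  16.  54. -20.]
```

>>> move_arm --moves '[[[0, 0, 0.01], 0, 0.15], [[0, 0, 0.01], 0, 0.15], [[0, 0, 0], 0, 0.15]]'

```text
t: 23.62
tcp_pos: [0.4921, -0.1008, 0.2141]
eef_rot: [[0.259, 0.966, 0.001], [0.966, -0.259, -0.0], [-0.0, 0.001, -1.0]]
wrist_force: [-3.6, -0.0, 10.7]
opening: 0.0221
grip_force: 26.1
```

>>> move_arm --moves '[[[0, 0, -0.015], 0, 0.15], [[0, 0, 0], 0, 0.28], [[0, 0, 0], 0, 0.33], [[0, 0, 0], 0, 0.4], [[0, 0, 0], 0, 0.5], [[0, 0, 0], 0, 0.7], [[0, 0, -0.2], 0, 1], [[0, 0, -0.5], 0, 1], [[0, 0, -0.8], 0, 1], [[0, 0, -0.9], 0, 1], [[0, 0, -0.9], 0, 1], [[0, 0, -0.5], 0, 1], [[0, 0, 0], 0, 1]]'

```text
t: 25.25
tcp_pos: [0.4923, -0.1006, 0.4068]
eef_rot: [[0.259, 0.966, 0.005], [0.966, -0.259, -0.002], [-0.0, 0.005, -1.0]]
wrist_force: [0.8, -0.1, -0.1]
opening: 0.085
grip_force: 0.0
```

Run:
```python
from h import *
look("wrist",["stamp","saucer"]);look("scene",["stamp"]);look("side",["stamp"])
go(.4855,.3305,.405,75)
```

```text
wrist stamp 0.8 [273. 180.] 709 top 0.069 mid [ 0.4917 -0.1028] rect [ 491.6 -103.4] [21. 20.] 75.1
wrist saucer 0.85 [273. 163.] 3819 top 0.01 mid [ 0.4919 -0.1011] rect [ 491.7 -101.2] [88. 88.] 43.0
scene stamp 0.49 [317. 221.] 150 top 0.069 mid [ 0.4913 -0.1026] rect [ 492.2 -103.1] [17. 22.] 55.7
side stamp 0.74 [321. 164.] 557 top 0.092 mid [ 0.4566 -0.2394] rect [ 440.3 -239.9] [ 67. 325.] 7.7
t 25.6 tcp [ 0.4917 -0.101   0.4031] yaw 75.01 tilt [-0.002  0.001 -1.   ] F [-0.7 -0.9 -0.2] open 0.0854 grip 0.0 j [ 44.  10. -40.  96.   7.  76. -13.]
shift units [ 8.3  -2.35 -0.03]
turn units 0.0
shift units after turn [ 8.3  -2.35 -0.04]
```

>>> move_arm --moves '[[[0.3, -0.08, 0], 0, 1], [[0.6, -0.17, 0], 0, 1], [[0.9, -0.25, 0], 0, 1], [[1, -0.28, 0], 0, 1], [[1, -0.28, 0], 0, 1], [[1, -0.28, 0], 0, 1], [[1, -0.28, 0], 0, 1], [[1, -0.28, 0], 0, 1], [[0.7, -0.2, 0], 0, 1], [[0.5, -0.15, 0], 0, 1], [[0.3, -0.1, 0], 0, 1], [[0, 0, 0], 0, 1], [[0, 0, 0], 0, 1]]'

```text
t: 27.22
tcp_pos: [0.4861, 0.3293, 0.404]
eef_rot: [[0.26, 0.966, 0.0], [0.966, -0.26, -0.001], [-0.001, 0.0, -1.0]]
wrist_force: [-0.5, -0.2, -0.5]
opening: 0.0854
grip_force: 0.0
```

Run:
```python
from h import *
f,W=look("wrist",["tin","box"],band=.006)
m=r.silhouettes(f,"tin")[0]["pixels"];p=W[m];p=p[p[:,2]>.122]
print(cv2.minEnclosingCircle((p[:,:2]*1000).astype(np.float32)))
go(.4855,.331,.263,75)
```

```text
wrist tin 0.83 [278. 206.] 5514 top 0.13 mid [0.4857 0.3289] rect [485.6 328.3] [66. 66.] 54.6
wrist box 0.96 [284. 151.] 2242 top 0.085 mid [0.4963 0.328 ] rect [488.7 327.1] [97. 64.] 76.1
((485.4022521972656, 328.0351257324219), 33.30187225341797)
t 27.43 tcp [0.4863 0.3293 0.4041] yaw 74.9 tilt [ 0.001 -0.    -1.   ] F [-0.  -0.9 -0.1] open 0.0853 grip 0.0 j [  0.  25. -51.  83.  19.  81. -67.]
shift units [ 0.03 -0.03  2.82]
turn units -0.01
shift units after turn [ 0.03 -0.02  2.82]
```

>>> move_arm --moves '[[[-0.02, -0.02, 0.3], 0, 1], [[0, 0, 0.5], 0, 1], [[0, 0, 0.5], 0, 1], [[0, 0, 0.5], 0, 1], [[0, 0, 0.4], 0, 1], [[0, 0, 0.3], 0, 1], [[0, 0, 0.2], 0, 1], [[0, 0, 0.12], 0, 1], [[0, 0, 0], 0, 1], [[0, 0, 0], 0, 0.9], [[0, 0, 0], 0, 0.85], [[0, 0, 0], 0, 0.8], [[0, 0, 0], 0, 0.75], [[0, 0, 0], 0, 0.7], [[0, 0, 0], 0, 0.65], [[0, 0, 0], 0, 0.65]]' --grip_force 30

```text
t: 29.42
tcp_pos: [0.4846, 0.3296, 0.2637]
eef_rot: [[0.259, 0.966, 0.001], [0.966, -0.259, 0.0], [0.0, 0.001, -1.0]]
wrist_force: [-2.0, -2.2, 6.0]
opening: 0.0638
grip_force: 31.8
```

Run:
```python
from h import *
st();f=r.grab_frame("wrist");save(f,"w7.png")
```

```text
t 29.43 tcp [0.4846 0.3296 0.2637] yaw 74.99 tilt [ 0.001  0.    -1.   ] F [-2.  -2.2  6. ] open 0.0638 grip 31.8 j [ -2.  31. -48.  94.  25.  66. -71.]
```

View pics/w7.png

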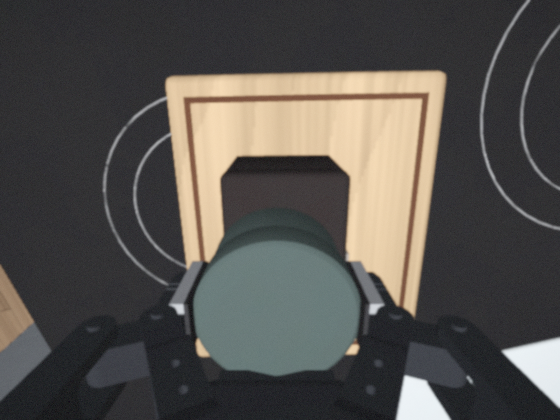

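>>> move_arm --moves '[[[0, 0, -0.1], 0, 0.65], [[0, 0, -0.2], 0, 0.65], [[0, 0, -0.4], 0, 0.65], [[0, 0, -0.5], 0, 0.65], [[0, 0, -0.4], 0, 0.65], [[0, 0, -0.2], 0, 0.65], [[-0.2, 0.05, 0], 0, 0.65], [[-0.5, 0.13, 0], 0, 0.65], [[-0.7, 0.18, 0], 0, 0.65], [[-0.8, 0.2, 0], 0, 0.65], [[-0.8, 0.21, 0], 0, 0.65], [[-0.8, 0.21, 0], 0, 0.65], [[-0.7, 0.18, 0], 0, 0.65], [[-0.5, 0.13, 0], 0, 0.65], [[-0.4, 0.1, 0], 0, 0.65], [[-0.2, 0.05, 0], 0, 0.65], [[0, 0, 0], 0, 0.65], [[0, 0, 0], 0, 0.65]]'

```text
t: 31.72
tcp_pos: [0.4815, 0.0414, 0.3529]
eef_rot: [[0.258, 0.966, -0.0], [0.966, -0.258, 0.0], [0.0, -0.0, -1.0]]
wrist_force: [-1.2, 0.3, -1.6]
opening: 0.0642
grip_force: 33.5
```

Run:
```python
from h import *
f,W=look("wrist",["tin","coaster"]);
m=r.silhouettes(f,"tin")[0]["pixels"];p=W[m];p=p[p[:,2]>np.nanpercentile(p[:,2],95)-.006]
print(cv2.minEnclosingCircle((p[:,:2]*1000).astype(np.float32)))
look("scene",["tin","coaster","box"]);look("side",["box"])
go(.4828,.040,.1867,75)
```

```text
wrist tin 0.7 [277. 299.] 21694 top 0.219 mid [0.4816 0.0443] rect [481.8  43.2] [61. 64.] 70.5
wrist coaster 0.83 [278. 182.] 4958 top 0.008 mid [0.4828 0.0448] rect [484.8  45.9] [73. 89.] 74.3
((480.9961853027344, 40.693359375), 33.49565887451172)
scene tin 0.72 [271. 213.] 255 top 0.22 mid [0.4844 0.0586] rect [486.6  60.8] [24. 60.] 73.4
scene box 0.73 [178. 292.] 1481 top 0.088 mid [0.4892 0.3262] rect [491.4 325.7] [99. 67.] 76.6
side box 0.55 [273. 331.] 2083 top 0.085 mid [0.4881 0.3324] rect [488.4 330.4] [101.  65.] 75.5
t 32.23 tcp [0.4816 0.0406 0.353 ] yaw 75.01 tilt [ 0.  0. -1.] F [-0.2  0.1 -1. ] open 0.0641 grip 33.5 j [ 35.  11. -49. 103.   9.  70. -31.]
shift units [-0.01  0.03  3.33]
turn units 0.0
shift units after turn [-0.    0.03  3.33]
```

>>> move_arm --moves '[[[-0.03, 0.04, 0.2], 0, 0.65], [[0, 0, 0.4], 0, 0.65], [[0, 0, 0.5], 0, 0.65], [[0, 0, 0.6], 0, 0.65], [[0, 0, 0.5], 0, 0.65], [[0, 0, 0.4], 0, 0.65], [[0, 0, 0.3], 0, 0.65], [[0, 0, 0.2], 0, 0.65], [[0, 0, 0.1], 0, 0.65], [[0, 0, 0.06], 0, 0.65], [[0, 0, 0], 0, 0.65], [[0, 0, 0.02], 0, 0.65], [[0, 0, 0.01], 0, 0.65], [[0, 0, 0.01], 0, 0.65], [[0, 0, 0], 0, 0.65]]'

```text
t: 34.1
tcp_pos: [0.4832, 0.0385, 0.188]
eef_rot: [[0.259, 0.966, 0.0], [0.966, -0.259, 0.0], [0.0, 0.0, -1.0]]
wrist_force: [0.4, 0.3, -1.1]
opening: 0.0639
grip_force: 33.5
```

>>> move_arm --moves '[[[0, 0, 0.01], 0, 0.65], [[0, 0, 0.01], 0, 0.65], [[0, 0, 0], 0, 0.65], [[0, 0, 0], 0, 0.65]]'

```text
t: 34.6
tcp_pos: [0.4832, 0.0385, 0.187]
eef_rot: [[0.259, 0.966, 0.0], [0.966, -0.259, 0.0], [0.0, 0.0, -1.0]]
wrist_force: [-0.1, -0.1, -1.4]
opening: 0.0647
grip_force: 33.5
```

>>> move_arm --moves '[[[0, 0, 0.01], 0, 0.65], [[0, 0, 0.01], 0, 0.65], [[0, 0, 0], 0, 0.65], [[0, 0, 0], 0, 0.65]]'

```text
t: 35.1
tcp_pos: [0.4832, 0.0386, 0.1866]
eef_rot: [[0.259, 0.966, 0.0], [0.966, -0.259, -0.001], [-0.001, 0.0, -1.0]]
wrist_force: [-4.8, -0.6, 8.6]
opening: 0.0639
grip_force: 34.5
```

Contact. Release and rise.

>>> move_arm --moves '[[[0, 0, 0], 0, 0.78], [[0, 0, 0], 0, 0.82], [[0, 0, 0], 0, 0.9], [[0, 0, 0], 0, 1], [[0, 0, 0], 0, 1], [[0, 0, -0.2], 0, 1], [[0, 0, -0.4], 0, 1], [[0, 0, -0.7], 0, 1], [[0, 0, -0.9], 0, 1], [[0, 0, -1], 0, 1], [[0, 0, -0.7], 0, 1], [[0, 0, -0.4], 0, 1], [[0, 0, 0], 0, 1], [[0, 0, 0], 0, 1]]'

```text
t: 36.85
tcp_pos: [0.4829, 0.0385, 0.4004]
eef_rot: [[0.259, 0.966, -0.001], [0.966, -0.259, -0.0], [-0.0, -0.001, -1.0]]
wrist_force: [0.3, -0.0, -0.6]
opening: 0.0855
grip_force: 0.0
```

Run:
```python
from h import *
f,W=look("wrist",["tin","coaster","stamp"]);look("scene",["tin"])
go(.4885,.327,.40,76)
```

```text
wrist tin 0.61 [278. 183.] 3365 top 0.053 mid [0.4831 0.0381] rect [482.7  37.5] [65. 65.] 5.0
wrist coaster 0.89 [273. 150.] 1365 top 0.008 mid [0.4827 0.0492] rect [485.1  49.1] [65. 90.] 76.0
wrist stamp 0.94 [314. 294.] 763 top 0.068 mid [ 0.4918 -0.1023] rect [ 491.3 -102.6] [22. 21.] 14.8
scene tin 0.63 [280. 249.] 594 top 0.055 mid [0.4825 0.0372] rect [482.9  37.6] [65. 65.] 72.7
t 37.15 tcp [0.4831 0.0385 0.4004] yaw 75.01 tilt [-0.001  0.    -1.   ] F [-0.1  0.1  0.7] open 0.0856 grip 0.0 j [ 37.   9. -50.  98.   7.  76. -29.]
shift units [ 5.6  -1.39  0.01]
turn units -0.1
shift units after turn [ 5.62 -1.29  0.01]
```

>>> move_arm --moves '[[[0.3, -0.07, 0], 0, 1], [[0.6, -0.15, 0], 0, 1], [[0.9, -0.22, 0], 0, 1], [[0.9, -0.22, 0], 0, 1], [[0.9, -0.22, 0], 0, 1], [[0.9, -0.22, 0], 0, 1], [[0.6, -0.15, 0], 0, 1], [[0.3, -0.08, 0], 0, 1], [[0.2, -0.05, 0], 0, 1], [[0, 0, 0], -0.1, 1], [[0, 0, 0], 0, 1], [[0, 0, 0], 0, 1]]'

```text
t: 38.65
tcp_pos: [0.4895, 0.3258, 0.4011]
eef_rot: [[0.244, 0.97, 0.0], [0.97, -0.244, -0.0], [-0.0, 0.0, -1.0]]
wrist_force: [-0.1, -0.2, 0.5]
opening: 0.0849
grip_force: 0.0
```

Run:
```python
from h import *
f,W=look("wrist",["box"],"w8.png",band=.006)
go(.4885,.327,.21,76)
```

```text
t 38.75 tcp [0.4893 0.3261 0.4012] yaw 75.92 tilt [ 0. -0. -1.] F [ 0.   0.  -0.9] open 0.0855 grip 0.0 j [  2.  26. -54.  83.  21.  81. -66.]
shift units [ 0.01 -0.02  3.82]
turn units -0.01
shift units after turn [ 0.01 -0.02  3.82]
```

View pics/w8.png

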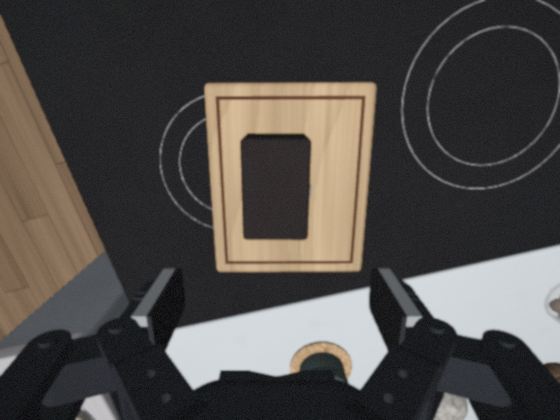

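Run:
```python
from h import *
f=r.grab_frame("wrist");W=cloud(f);p=W.reshape(-1,3)
p=p[(p[:,2]>.075)&(p[:,2]<.1)&(abs(p[:,0]-.49)<.09)&(abs(p[:,1]-.327)<.09)]
print(len(p),np.median(p[:,2]),cv2.minAreaRect((p[:,:2]*1000).astype(np.float32)))
```

```text
7037 0.08368295958693905 ((489.1693115234375, 326.6233825683594), (98.0130844116211, 65.30323028564453), 75.59236145019531)
```

>>> move_arm --moves '[[[0, 0, 0.3], 0, 1], [[0, 0, 0.5], 0, 1], [[0, 0, 0.6], 0, 1], [[0, 0, 0.6], 0, 1], [[0, 0, 0.5], 0, 1], [[0, 0, 0.4], 0, 1], [[0, 0, 0.35], 0, 1], [[0, 0, 0.25], 0, 1], [[0, 0, 0.15], 0, 1], [[0, 0, 0.09], 0, 1], [[0, 0, 0], 0, 1], [[0, 0, 0], 0, 0.9], [[0, 0, 0], 0, 0.85], [[0, 0, 0], 0, 0.8], [[0, 0, 0], 0, 0.75], [[0, 0, 0], 0, 0.7], [[0, 0, 0], 0, 0.6], [[0, 0, 0], 0, 0.6], [[0, 0, 0], 0, 0.6]]' --grip_force 40

```text
t: 41.18
tcp_pos: [0.489, 0.327, 0.2143]
eef_rot: [[0.242, 0.97, 0.0], [0.97, -0.242, 0.0], [0.0, 0.0, -1.0]]
wrist_force: [-2.2, -2.2, 5.9]
opening: 0.0636
grip_force: 45.1
```

Run:
```python
from h import *
st();f=r.grab_frame("wrist");save(f,"w9.png")
```

```text
t 41.17 tcp [0.489  0.327  0.2143] yaw 76.0 tilt [ 0.  0. -1.] F [-2.2 -2.2  5.9] open 0.0636 grip 45.1 j [ -1.  36. -48.  96.  29.  62. -72.]
```

View pics/w9.png

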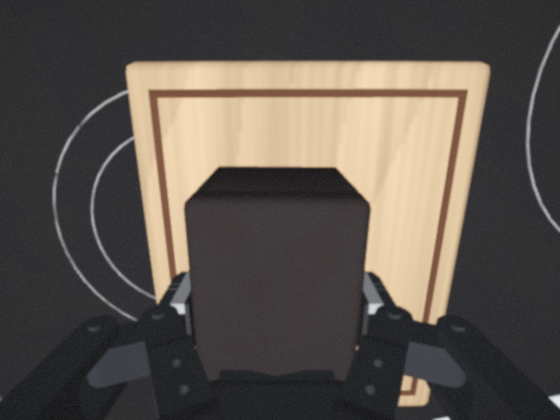

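>>> move_arm --moves '[[[0, 0, -0.1], 0, 0.6], [[0, 0, -0.2], 0, 0.6], [[0, 0, -0.4], 0, 0.6], [[0, 0, -0.5], 0, 0.6], [[0, 0, -0.5], 0, 0.6], [[0, 0, -0.4], 0, 0.6], [[0, 0, -0.2], 0, 0.6], [[0, 0, 0], -0.3, 0.6], [[0, 0, 0], -0.6, 0.6], [[0, 0, 0], -0.6, 0.6], [[0, 0, 0], -0.42, 0.6], [[0, 0, 0], 0, 0.6], [[0, 0, 0], 0, 0.6]]'

```text
t: 42.85
tcp_pos: [0.489, 0.3267, 0.3289]
eef_rot: [[-0.089, 0.996, -0.0], [0.996, 0.089, -0.0], [-0.0, -0.0, -1.0]]
wrist_force: [0.8, -0.4, -4.1]
opening: 0.0635
grip_force: 44.9
```

Run:
```python
from h import *
go(.4585,-.2323,.325,95.2)
```

```text
t 42.85 tcp [0.489  0.3267 0.3289] yaw 95.1 tilt [-0. -0. -1.] F [ 0.8 -0.4 -4.1] open 0.0635 grip 44.9 j [  4.  31. -56.  89.  26.  74. -51.]
shift units [-11.08  -1.6    0.08]
turn units -0.01
shift units after turn [-11.08  -1.62   0.08]
```

>>> move_arm --moves '[[[-0.2, -0.03, 0], 0, 0.6], [[-0.4, -0.06, 0], 0, 0.6], [[-0.7, -0.1, 0], 0, 0.6], [[-0.8, -0.12, 0], 0, 0.6], [[-0.8, -0.12, 0], 0, 0.6], [[-0.8, -0.12, 0], 0, 0.6], [[-0.8, -0.12, 0], 0, 0.6], [[-0.8, -0.12, 0], 0, 0.6], [[-0.8, -0.12, 0], 0, 0.6], [[-0.8, -0.12, 0], 0, 0.6], [[-0.8, -0.12, 0], 0, 0.6], [[-0.8, -0.12, 0], 0, 0.6], [[-0.8, -0.12, 0], 0, 0.6], [[-0.7, -0.1, 0], 0, 0.6], [[-0.4, -0.06, 0], 0, 0.6], [[-0.3, -0.03, 0], 0, 0.6], [[-0.2, -0.02, 0], 0, 0.6], [[0, 0, 0], 0, 0.6], [[0, 0, 0], 0, 0.6], [[0, 0, 0], 0, 0.6]]'

```text
t: 45.35
tcp_pos: [0.459, -0.2223, 0.3291]
eef_rot: [[-0.092, 0.996, 0.0], [0.996, 0.092, 0.0], [0.0, 0.0, -1.0]]
wrist_force: [0.4, -0.1, -3.0]
opening: 0.0635
grip_force: 44.9
```

Run:
```python
from h import *
f,W=look("wrist",["box","tray"],"w10.png");p=W.reshape(-1,3)
p=p[(p[:,2]>.186)&(p[:,2]<.21)&(abs(p[:,0]-.46)<.05)&(abs(p[:,1]+.232)<.07)]
if len(p)>20: print(len(p),np.median(p[:,2]),cv2.minAreaRect((p[:,:2]*1000).astype(np.float32)))
look("scene",["box","tray"]);look("side",["box"])
go(.4585,-.2323,.2013,95.2)
```

```text
wrist box 0.98 [276. 268.] 34844 top 0.199 mid [ 0.4568 -0.2079] rect [ 457.5 -211.1] [64. 77.] 5.0
wrist tray 0.82 [276. 147.] 3837 top 0.015 mid [ 0.4537 -0.1803] rect [ 453.9 -182.2] [96. 30.] 5.1
34125 0.19835823041167083 ((459.5455017089844, -210.85076904296875), (100.4698715209961, 76.5865249633789), 5.2004828453063965)
scene box 0.9 [362. 188.] 890 top 0.202 mid [ 0.4557 -0.2031] rect [ 456.7 -205.5] [67. 65.] 3.6
scene tray 0.58 [362. 217.] 1216 top 0.016 mid [ 0.456  -0.2319] rect [ 458.4 -231.7] [ 98. 134.] 5.0
side box 0.67 [321. 158.] 923 top 0.199 mid [ 0.4569 -0.2163] rect [ 458.2 -218.5] [ 68. 106.] 4.2
t 45.75 tcp [ 0.4587 -0.2232  0.329 ] yaw 95.2 tilt [ 0.  0. -1.] F [ 0.3  0.2 -3.5] open 0.0633 grip 44.9 j [ 66.  18. -52. 101.  15.  69.  15.]
shift units [-0.18 -0.02  2.55]
turn units -0.0
shift units after turn [-0.18 -0.02  2.55]
```

View pics/w10.png

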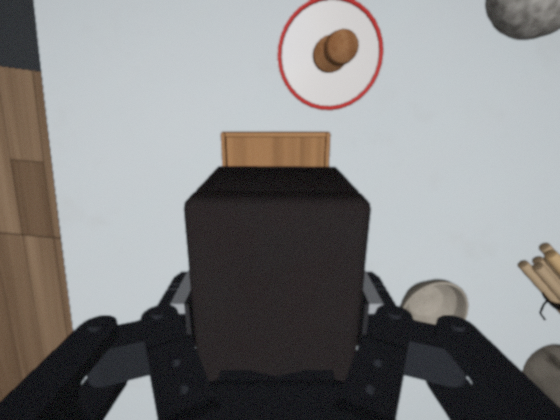

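>>> move_arm --moves '[[[-0.1, 0, 0.1], 0, 0.6], [[-0.09, 0, 0.2], 0, 0.6], [[0, 0, 0.4], 0, 0.6], [[0, 0, 0.5], 0, 0.6], [[0, 0, 0.4], 0, 0.6], [[0, 0, 0.3], 0, 0.6], [[0, 0, 0.25], 0, 0.6], [[0, 0, 0.15], 0, 0.6], [[0, 0, 0.1], 0, 0.6], [[0, 0, 0.06], 0, 0.6], [[0, 0, 0], 0, 0.6], [[0, 0, 0.02], 0, 0.6], [[0, 0, 0.02], 0, 0.6], [[0, 0, 0], 0, 0.6], [[0, 0, 0], 0, 0.6]]'

```text
t: 47.62
tcp_pos: [0.4596, -0.2327, 0.204]
eef_rot: [[-0.091, 0.996, 0.0], [0.996, 0.091, 0.0], [0.0, 0.0, -1.0]]
wrist_force: [-0.3, -0.3, -3.2]
opening: 0.0634
grip_force: 44.9
```

Run:
```python
from h import *
st()
f,W=look("scene",["box","tray"]);look("side",["box","tray"])
```

```text
t 47.62 tcp [ 0.4596 -0.2327  0.204 ] yaw 95.2 tilt [ 0.  0. -1.] F [-0.3 -0.3 -3.2] open 0.0634 grip 44.9 j [ 62.  28. -47. 107.  24.  55.   9.]
scene box 0.78 [358. 213.] 684 top 0.077 mid [ 0.4562 -0.2124] rect [ 456.8 -213.6] [62. 61.] 6.0
scene tray 0.87 [365. 224.] 499 top 0.018 mid [ 0.4529 -0.2317] rect [ 447.6 -231.7] [147.  97.] 83.9
side box 0.98 [317. 194.] 754 top 0.074 mid [ 0.4564 -0.2233] rect [ 457.9 -223.2] [ 60. 102.] 6.7
side tray 0.7 [317. 212.] 274 top 0.015 mid [ 0.457 -0.2  ] rect [ 456.5 -203.7] [91. 96.] 7.6
```

>>> move_arm --moves '[[[0, -0.02, 0.02], 0, 0.6], [[0, 0, 0.01], 0, 0.6], [[0, 0, 0.01], 0, 0.6], [[0, 0, 0.01], 0, 0.6], [[0, 0, 0], 0, 0.6], [[0, 0, 0], 0, 0.6]]'

```text
t: 48.68
tcp_pos: [0.4586, -0.2327, 0.2015]
eef_rot: [[-0.091, 0.996, 0.0], [0.996, 0.091, 0.0], [0.0, 0.0, -1.0]]
wrist_force: [-0.7, -0.2, -2.8]
opening: 0.0636
grip_force: 44.9
```

>>> move_arm --moves '[[[0, 0, 0.01], 0, 0.6], [[0, 0, 0.01], 0, 0.6], [[0, 0, 0], 0, 0.6]]'

```text
t: 49.05
tcp_pos: [0.4587, -0.2326, 0.2013]
eef_rot: [[-0.091, 0.996, -0.0], [0.996, 0.091, -0.001], [-0.001, -0.0, -1.0]]
wrist_force: [-5.4, 1.6, 7.4]
opening: 0.0632
grip_force: 45.9
```

Contact. Release and retreat up.

>>> move_arm --moves '[[[0, 0, 0], 0, 0.77], [[0, 0, 0], 0, 0.82], [[0, 0, 0], 0, 0.9], [[0, 0, 0], 0, 1], [[0, 0, 0], 0, 1], [[0, 0, -0.2], 0, 1], [[0, 0, -0.4], 0, 1], [[0, 0, -0.7], 0, 1], [[0, 0, -0.9], 0, 1], [[0, 0, -0.9], 0, 1], [[0, 0, -0.6], 0, 1], [[0, 0, -0.3], 0, 1], [[0, 0, 0], 0, 1], [[0, 0, 0], 0, 1]]'

```text
t: 50.8
tcp_pos: [0.4582, -0.2327, 0.3993]
eef_rot: [[-0.091, 0.996, -0.002], [0.996, 0.091, 0.001], [0.001, -0.001, -1.0]]
wrist_force: [-0.0, -0.2, 0.0]
opening: 0.0856
grip_force: 0.0
```

Run:
```python
from h import *
st()
f,W=look("wrist",["box","tray"],band=.006)
look("side",["jar","box","tin","stamp","cord_ball","pinch"])
f,W=look("scene",["jar","box","tin","stamp","cord_ball","pinch"],"end.png")
```

```text
t 50.8 tcp [ 0.4582 -0.2327  0.3993] yaw 95.2 tilt [-0.002  0.001 -1.   ] F [-0.  -0.2  0. ] open 0.0856 grip 0.0 j [ 69.  15. -53.  94.  12.  77.  19.]
wrist box 0.97 [277. 183.] 6767 top 0.072 mid [ 0.4581 -0.2317] rect [ 458.5 -232.3] [64. 97.] 5.1
wrist tray 0.57 [280. 133.] 3417 top 0.016 mid [ 0.4583 -0.2306] rect [ 458.5 -231.7] [ 96. 129.] 5.3
side jar 0.78 [323. 166.] 504 top 0.089 mid [ 0.4563 -0.3752] rect [ 453.2 -371.7] [61. 67.] 47.7
side box 0.89 [317. 194.] 785 top 0.071 mid [ 0.4561 -0.2235] rect [ 456.7 -226.4] [ 62. 100.] 2.3
side tin 0.58 [296. 252.] 681 top 0.054 mid [0.4819 0.0428] rect [482.6  42.9] [62. 70.] 8.5
side stamp 0.55 [300. 220.] 178 top 0.066 mid [ 0.4918 -0.0968] rect [492.2 -96.3] [19. 23.] 9.0
side cord_ball 0.86 [242. 228.] 491 top 0.054 mid [ 0.6363 -0.0351] rect [635.4 -35.6] [47. 46.] 67.8
side pinch 0.67 [300. 219.] 136 top 0.065 mid [ 0.4903 -0.0935] rect [489.9 -92.9] [15. 17.] 79.7
scene jar 0.97 [403. 186.] 616 top 0.093 mid [ 0.4579 -0.3809] rect [ 454.  -378.8] [58. 68.] 48.7
scene box 0.79 [364. 212.] 1072 top 0.075 mid [ 0.4575 -0.2317] rect [ 457.4 -231.8] [63. 99.] 6.1
scene tin 0.72 [280. 247.] 574 top 0.055 mid [0.4815 0.0376] rect [481.1  36.1] [61. 65.] 26.2
scene stamp 0.7 [319. 223.] 141 top 0.069 mid [ 0.4915 -0.1025] rect [ 491.2 -102. ] [17. 19.] 5.5
scene cord_ball 0.57 [275. 198.] 381 top 0.058 mid [ 0.6349 -0.0418] rect [634.9 -41. ] [44. 48.] 10.6
scene pinch 0.74 [351. 168.] 289 top 0.032 mid [ 0.6263 -0.3248] rect [ 626.6 -326.2] [67. 69.] 7.8
```

View pics/end.png

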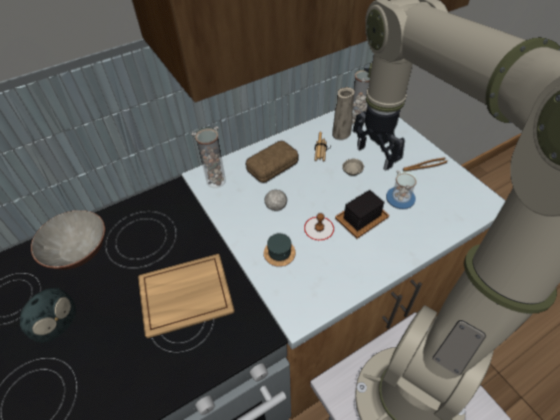

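The picture shows everything in its place: tin on the coaster (280,247), stamp on the saucer (319,223), box in the tray (364,212), jar on the trivet (403,188). The board is empty, and the cord ball and bowl have not moved.

```bash
python3 -c "
from cell import r
print(r.hand_in())"
```

```text
the job is handed in; nothing more can be done
None
```

The job is handed in, though `hand_in()` gave no verdict: the last camera check showed the jar on the trivet, stamp on the saucer, tin on the coaster and box lengthwise in the tray, all upright and centred within about 3 mm, with the cord ball and bowl not moved and about 51 s of the 131 s used.

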